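# Wash the pistons on the fold-down wash shelf

## Robot

A 6-joint arm with a two-finger parallel gripper is mounted at the origin on the work surface. World frame = base frame: x ahead of the robot, y to its left, z up, the work surface at z = 0. Lengths are in m, angles in degrees, forces in N, time in s.
With the tool pointing down it reaches from about 0.375 to 0.75 m from the base axis. Payload 9 kg.
Tool frame: the origin (TCP) lies where the fingers leave the gripper's body, on its centre line; the fingertips stand 73 mm ahead of it and the grasp point (between the pads) lies 54 mm ahead of it (robot.tip_reach is the distance from the TCP to the fingertips, in m); z points along the fingers, y is the direction in which the jaws open and shut (so a half turn about z gives the same grasp; the last joint's range is limited). The gripper opens to 85 mm and grips with 20 to 120 N. Pads are 22 mm wide; open, the fingers measure 114 mm over their backs; the gripper's body (76 mm by 85 mm) begins 54 mm behind the grasp point. The pads swing forward as they close: fully open they stand 13 mm farther back than shut.
Start: joints at [53.474, 5.964, 5.575, 89.605, 0, 77.527], TCP at [0.245, 0.548, 0.304] pointing down, gripper open.
Joint ranges: [-171.21, 171.21], [-48.23, 106.86], [-62.78, 66.21], [-105.2, 120.99], [-86.42, 89.51], [-180, 180]. Speed limits (degrees/s): [127.2, 127.2, 147.25, 180, 180, 180].

## Interface

Orientations are given as [roll, pitch, yaw] about the fixed x, y, z axes, in that order (R = Rz(yaw) Ry(pitch) Rx(roll)).
In Python, from plant import robot gives the robot as it stands. Calls block until the motion is done:
- robot.move_pose(position, orientation): joint-space move of the TCP to a pose.
- robot.line_to(position, vel=0.15, rotation=None, guard=None): straight line of the TCP; rotation=None keeps the orientation; vel is the mean speed in m/s. With guard (N) it stops when the force on the tool has changed by that much, and returns True; else False.
- robot.goto_joints(angles): joint-space move.
- robot.set_gripper(opening): finger opening in m; the grip force is fixed at half the most; returns when the fingers have stopped.
- robot.pause(seconds).
- robot.ik(position, orientation): joint angles nearest the present ones, or None.
- robot.observe(): the state.
- robot.grab_frame(name): name is "side" or "top"; returns the picture (384x512x3 uint8, blue, green, red); there is no depth.
- robot.get_calibration(name): a dict with "vertical_fov" (degrees; the focal length in pixels is half the picture's height over the tangent of half this angle, whatever the lens; pixels are square), "cx", "cy" (the principal point, pixels), "rvec" (rotation vector, rad) and "tvec" (3), from world to camera coordinates, as OpenCV has them. Camera axes: x right, y down, z forward; pixel columns grow to the right and rows downward; lengths in m; the calibration is good to about 2 mm. A picture is of the moment at which its call begins. get_calibration takes no time and is no camera call.
A pose or a line that the arm cannot do raises robot.IKError and nothing moves.
- robot.job_done(): hands the job in, once; it reports no verdict.
The state is a dict: "time": time; "q": joint angles; "qvel": joint speeds; "joint_torque": joint torques, N m; "tool_pos": TCP position; "tcp_rot": TCP orientation; "ft_force": force on the tool from outside, world axes, zero at the start; "torque": the same for the moment, N m; "gripper_width": finger opening in m.
Only numpy, scipy, OpenCV 4.12 (cv2) and the standard library are available. Lean on these libraries where they do the work, as an engineer would, in place of code of your own. Each camera call takes 0.05 s, during which the arm holds its last target.

## Task

Wash the engine pistons: fold the sprung wire shelf of the wash stand down until it snaps level, stand all the pistons that are on the cardboard on it crown up, and give them a short spray by holding the canister's cap fully down for about a second, then letting it rise. Then stand all the pistons crown up in the drain tray and fold the empty shelf back up, by its lift lever or otherwise, until it snaps to its upper stop. Spray only with the shelf down, and leave the tin of bolts, the wrench and the wooden block where they are.

Things in the scene. Friction and masses are not known exactly. Their poses are not given: they have to be found in the camera images.
- stand: Wash stand, fixed: drip pan 215 x 280 mm, two grey cheeks (at y = +-0.13 m, 55 mm wide, to 114 mm high) carrying the hinge of a fold-down wire shelf. Origin on the bench below the middle of the hinge line; z up, y along the hinge line, which is 100 mm up. Nothing tall stands behind (+x of) the hinge. A canister (66 mm wide, body 166 mm high) is clamped upright with its axis at x = -0.075, y = 0.205.
- shelf (a joint): Sprung hinge of the shelf, rad. 0 = folded up (upright, leaning 5 degrees to the stand's +x), where it starts; grows as the free edge swings over to -x and down; 1.66 = folded down, level, pointing to -x. Stops at both ends. An over-centre tension spring pushes it away from about 0.71 rad to either stop with at most 0.75 N m: once past, it snaps over by itself.
- shelf_mid (a point): Centre of the shelf's top face, on which pistons stand when it is down; 80 mm from the hinge line. The shelf is 236 mm wide along the hinge, reaches 160 mm from it, is 5 mm thick (edge rods 10 mm). Folded down, this point is 102.5 mm above the bench and its frame is parallel to the stand's. The hinge rod stands 8 mm above the hinge line.
- shelf_edge (a point): Middle of the shelf's free edge rod (10 mm diameter), 155 mm from the hinge line. Folded up it is about 254 mm above the bench and the shelf can be pushed over towards -x from behind.
- lever_tip (a point): Centre of the black roller (18 mm diameter, 44 mm long along the hinge) on the shelf's lift lever, which turns with the shelf 80 mm from the hinge line, at the stand's y = -0.19. Shelf down: 66 mm behind (+x) and 46 mm above the hinge line; pushing it down in its arc (about 10 N) swings the shelf up. At 0.71 rad it is 27 mm below the hinge line, folded up 69 mm below.
- cap (a joint): Travel of the sprung spray cap on the canister, m: 0 = up, 0.007 = fully down. 2 N starts it and 5.5 N holds it fully down; it rises by itself.
- cap_top (a point): Centre of the flat top of the spray cap (black, 34 mm diameter, 26 mm high, nozzle pointing over the shelf), 194 mm above the bench when up.
- mat: Cardboard sheet, 240 x 220 x 3 mm, lying fixed on the bench; the dirty pistons start on it. Origin under its centre.
- tray: Low open steel drain tray, fixed: 270 (its x) x 200 (its y) x 28 mm (31 mm over the rim rods), walls and floor 4 mm thick. Origin at the centre of its underside.
- piston0: An aluminium engine piston, 60 mm diameter, 50 mm high, about 220 g, standing crown up (ring grooves near the top, pin hole through the skirt). Origin at the centre of its underside, z up towards the crown. Two or three of the four are present; the others are absent.
- piston1: An aluminium engine piston, 60 mm diameter, 50 mm high, about 220 g, standing crown up (ring grooves near the top, pin hole through the skirt). Origin at the centre of its underside, z up towards the crown. Two or three of the four are present; the others are absent.
- piston2: An aluminium engine piston, 60 mm diameter, 50 mm high, about 220 g, standing crown up (ring grooves near the top, pin hole through the skirt). Origin at the centre of its underside, z up towards the crown. Two or three of the four are present; the others are absent.
- piston3: An aluminium engine piston, 60 mm diameter, 50 mm high, about 220 g, standing crown up (ring grooves near the top, pin hole through the skirt). Origin at the centre of its underside, z up towards the crown. Two or three of the four are present; the others are absent.
- bolt_tin: Ribbed tin can of bolts, 72 mm diameter, 85 mm high (bolts stick out to about 105 mm); not part of the job. Origin under its centre.
- wrench: Steel wrench, 190 mm long, lying on the bench behind the stand; not part of the job. Origin under its middle.
- offcut: Wooden block 60 x 120 x 40 mm on the bench; not part of the job. Origin under its centre.

How it is judged (in metres and radians):
On the way, in this order (a step that is already met when the one before it is completed fails the run):
1. the shelf is folded down to its level stop (value of joint shelf above 1.58 rad), for 0.3 s.
2. all the pistons stand upright on the shelf, let go (value of joint shelf above 1.58 rad and x of piston0 in the frame of shelf_mid between -0.075 and 0.075 m and y of piston0 in the frame of shelf_mid between -0.12 and 0.12 m and z of piston0 in the frame of shelf_mid between -0.006 and 0.01 m and angle between each of piston0, piston1, piston2, piston3's own z axis and vertical below 0.12 rad and contact force between the fingers and piston0 below 0.3 N and x of piston1 in the frame of shelf_mid between -0.075 and 0.075 m and y of piston1 in the frame of shelf_mid between -0.12 and 0.12 m and z of piston1 in the frame of shelf_mid between -0.006 and 0.01 m and contact force between the fingers and piston1 below 0.3 N and x of piston2 in the frame of shelf_mid between -0.075 and 0.075 m and y of piston2 in the frame of shelf_mid between -0.12 and 0.12 m and z of piston2 in the frame of shelf_mid between -0.006 and 0.01 m and contact force between the fingers and piston2 below 0.3 N and x of piston3 in the frame of shelf_mid between -0.075 and 0.075 m and y of piston3 in the frame of shelf_mid between -0.12 and 0.12 m and z of piston3 in the frame of shelf_mid between -0.006 and 0.01 m and contact force between the fingers and piston3 below 0.3 N), for 0.4 s.
3. the spray cap is held fully down, with the pistons standing on the shelf (all of step 2 and value of joint cap above 0.005 m), for 0.4 s.
4. all the pistons stand upright in the drain tray, let go (x of piston0 in the frame of tray between -0.11 and 0.11 m and y of piston0 in the frame of tray between -0.075 and 0.075 m and z of piston0 in the frame of tray between -0.002 and 0.012 m and angle between each of piston0, piston1, piston2, piston3's own z axis and vertical below 0.12 rad and contact force between the fingers and piston0 below 0.3 N and x of piston1 in the frame of tray between -0.11 and 0.11 m and y of piston1 in the frame of tray between -0.075 and 0.075 m and z of piston1 in the frame of tray between -0.002 and 0.012 m and contact force between the fingers and piston1 below 0.3 N and x of piston2 in the frame of tray between -0.11 and 0.11 m and y of piston2 in the frame of tray between -0.075 and 0.075 m and z of piston2 in the frame of tray between -0.002 and 0.012 m and contact force between the fingers and piston2 below 0.3 N and x of piston3 in the frame of tray between -0.11 and 0.11 m and y of piston3 in the frame of tray between -0.075 and 0.075 m and z of piston3 in the frame of tray between -0.002 and 0.012 m and contact force between the fingers and piston3 below 0.3 N), for 0.3 s.
At the end, for the whole second after the job is handed in: all present pistons stand crown up (tilt under 0.12 rad) on the floor of the drain tray, released and at rest; the shelf is folded up at its stop (joint under 0.08 rad); the spray cap has risen (under 1.5 mm) (all of step 4 and value of joint shelf below 0.08 rad and value of joint cap below 0.0015 m and linear speed of each of piston0, piston1, piston2, piston3 below 0.02 m/s); the robot touches nothing.
It fails at once if the cap is pressed while the shelf is not down (value of joint cap above 0.003 m and value of joint shelf below 1.3 rad).
It fails at once if the tin, the wrench or the block is moved more than 40 mm (distance of any of bolt_tin, wrench, offcut from where it was at the start of the episode above 0.04 m).
Of piston0, piston1, piston2, piston3 only 2 to 3 are there at a start; the rules pass over those that are not, and their reading is None.
At some moment in a run one of piston0, piston1, piston2, piston3 may be knocked a few centimetres aside while the robot is not near it.
It also fails if it takes over 210 s, if anything falls off the work surface, if the arm or the gripper's body presses on something with over 40 N, if the wrist force passes 120 N, or if a joint passes its speed limit or range.

## Working session

There is one attempt and no reset: what is moved stays moved. The work goes in short steps, each a Python script; the robot and the scene stay as the last script left them, time stands still between calls to the robot, and variables do not carry over. Pictures are saved under pics/ and viewed, and the job is handed in when it is done.

```bash
ls; mkdir -p pics
python3 - <<'E'
from plant import robot
import cv2
for n in("side","top"):
    cv2.imwrite(f"pics/{n}0.png",robot.grab_frame(n)); print(robot.get_calibration(n))
o=robot.observe();print(o["time"],o["tool_pos"],o["tcp_rot"],o["gripper_width"])
E
```

```text
pics
{'vertical_fov': 43.54355751119023, 'cx': 258.58303799385175, 'cy': 193.9988284496727, 'rvec': array([ 0.18188172, -2.87547349,  1.10033051]), 'tvec': array([0.59336471, 0.16329705, 1.63623785])}
{'vertical_fov': 53.470753901834655, 'cx': 259.584926339033, 'cy': 189.15555709721224, 'rvec': array([ 2.14735038, -2.20547731,  0.06085481]), 'tvec': array([0.02443551, 0.58489619, 1.23315263])}
0.1 [0.24440943 0.54774356 0.3031872 ] [-1.79932985e+02 -1.47366262e-02  1.55947614e+02] 0.08578488930587058
```

View pics/side0.png

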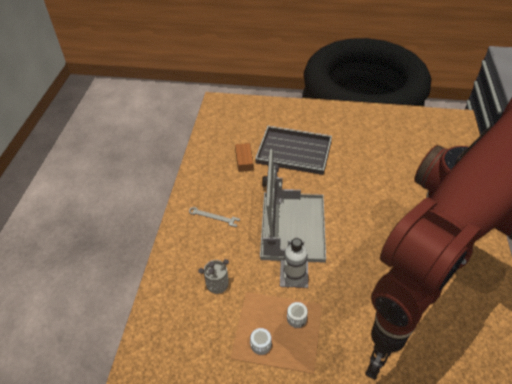

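View pics/top0.png

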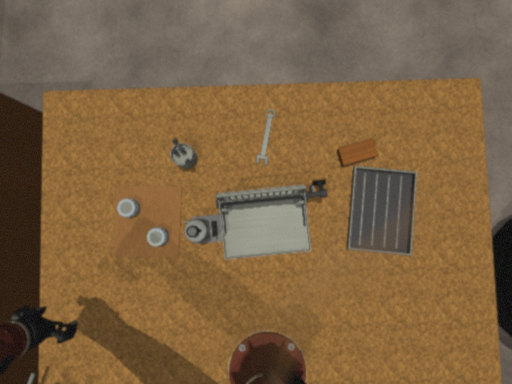

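```bash
cat > h.py <<'E'
import numpy as np, cv2
from plant import robot
from scipy.spatial.transform import Rotation as Rn
def cam(n):
    c=robot.get_calibration(n); f=192/np.tan(np.radians(c['vertical_fov']/2))
    K=np.array([[f,0,c['cx']],[0,f,c['cy']],[0,0,1]]); R=cv2.Rodrigues(np.array(c['rvec']))[0]
    return K,R,np.array(c['tvec'])
def px2w(n,uv,z):
    K,R,t=cam(n); C=-R.T@t; d=(np.linalg.inv(K)@np.c_[np.atleast_2d(uv),np.ones(len(np.atleast_2d(uv)))].T)
    d=(R.T@d).T; return C+d*((z-C[2])/d[:,2])[:,None]
def w2px(n,P):
    K,R,t=cam(n); p=(K@(R@np.atleast_2d(P).T+t[:,None])).T; return p[:,:2]/p[:,2:]
def tri(ua,ub):
    P=[]
    for n in("side","top"):
        K,R,t=cam(n);P.append(K@np.c_[R,t])
    X=cv2.triangulatePoints(P[0],P[1],np.array(ua,float).reshape(2,1),np.array(ub,float).reshape(2,1))
    return (X[:3]/X[3]).ravel()
def snap(tag,boxes):
    for n,b in boxes.items():
        im=robot.grab_frame(n); cv2.imwrite(f"pics/raw_{n}_{tag}.png",im)
        x0,y0,x1,y1=b; s=min(800/(x1-x0),600/(y1-y0))
        cv2.imwrite(f"pics/{n}_{tag}.png",cv2.resize(im[y0:y1,x0:x1],None,fx=s,fy=s,interpolation=cv2.INTER_CUBIC)); print(n,b,s)
E
python3 - <<'E'
from h import *
snap("a",{"top":(100,90,440,280),"side":(180,110,350,380)})
im=cv2.imread("pics/raw_top_a.png")
K,R,t=cam("top");print("topC",-R.T@t);K,R,t=cam("side");print("sideC",-R.T@t)
hsv=cv2.cvtColor(im,cv2.COLOR_BGR2HSV)
for nm,m in {"grey":(hsv[...,1]<60)&(hsv[...,2]>90)}.items():
    m=m.astype(np.uint8)[100:270]; n,l,s,c=cv2.connectedComponentsWithStats(m)
    for i in range(1,n):
        if s[i,4]>60: print(nm,s[i],c[i]+[0,100])
E
```

```text
top (100, 90, 440, 280) 2.3529411764705883
side (180, 110, 350, 380) 2.2222222222222223
topC [ 0.49438641 -0.01061533  1.27233464]
sideC [0.44652968 1.03878558 1.33325079]
grey [ 20   0  22  11 136] [ 33.63235294 103.35294118]
grey [ 483    0   29  129 2957] [498.94149476 156.46973284]
grey [256  10  19  54 272] [265.50735294 138.36764706]
grey [170  44  25  22 263] [182.46768061 155.15209125]
grey [348  66  69  89 501] [377.29540918 212.47904192]
grey [358  73   8  74 216] [361.96296296 211.96759259]
grey [367  74  12  73 217] [373.63133641 214.05529954]
grey [377  75  13  73 232] [385.67241379 217.09051724]
grey [393  76  10  73 224] [398.04017857 215.70982143]
grey [216  85  90  17 619] [260.65912763 192.72213247]
grey [ 185   92  126   67 4978] [257.5136601  228.74989956]
grey [117  98  21  20 307] [126.8762215  207.36807818]
grey [147 128  20  19 305] [156.44918033 236.54754098]
```

View pics/top_a.png

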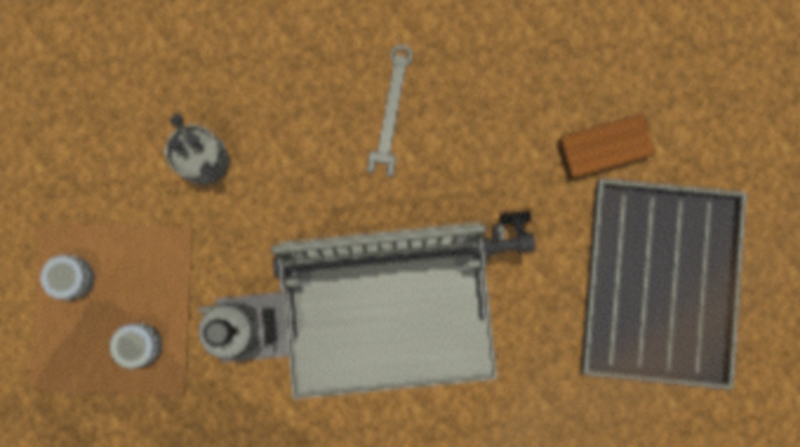

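View pics/side_a.png

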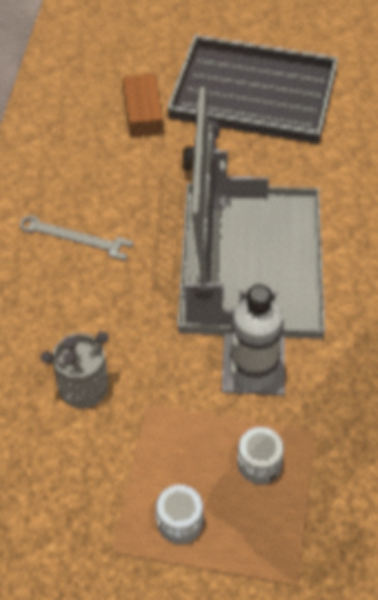

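```bash
cat > m.py <<'E'
from h import *
T=lambda x,y:(100+x/2.35294,90+y/2.35294)
S=lambda x,y:(180+x/2.2222,110+y/2.2222)
c=px2w("top",[T(295,396),T(496,377)],0.01);print("pan front",c,np.linalg.norm(c[1]-c[0]))
d=c[0]-c[1];y=d[:2]/np.linalg.norm(d[:2]);print("yaw",np.degrees(np.arctan2(-y[0],y[1])))
e=px2w("top",[T(275,245),T(483,226)],0.256);print("edge",e,np.linalg.norm(e[1]-e[0]))
d=e[0]-e[1];print("yaw",np.degrees(np.arctan2(-d[0],d[1])))
print("cap",tri(S(259,292),T(217,329)),px2w("top",[T(217,329)],.194))
# cheek/rod / edge mid side
print("pistons",px2w("top",[T(62,275),T(132,343)],.053),px2w("side",[S(181,505),S(262,446)],.053))
t=px2w("top",[T(602,182),T(744,193),T(732,386),T(585,374)],.031);print("tray",t,t.mean(0)); 
for i in range(4):print(np.linalg.norm(t[i]-t[i-3]),end=" ")
for a,b in((0,3),(1,2)):
  d=t[a]-t[b];print("trayx yaw",np.degrees(np.arctan2(d[1],d[0])))
b=px2w("top",[T(195,152)],.085);print("tin",b)
print("offcut",px2w("top",[T(558,145),T(642,115),T(655,152),T(570,180)],.04))
print("wrench",px2w("top",[T(401,50),T(380,170)],.005))
E
python3 m.py
```

```text
pan front [[ 0.36171404  0.12720627  0.01      ]
 [ 0.38110103 -0.15349629  0.01      ]] 0.28137125505083377
yaw 3.9509127804379225
edge [[ 0.55807182  0.11979905  0.256     ]
 [ 0.57325293 -0.11700632  0.256     ]] 0.23729148215594492
yaw 3.668094496859962
cap [0.4601226  0.19881441 0.1957058 ] [[0.4628818  0.19929916 0.194     ]]
pistons [[0.5376259  0.43828056 0.053     ]
 [0.44280036 0.34274243 0.053     ]] [[0.53203104 0.4388565  0.053     ]
 [0.43630244 0.34349963 0.053     ]]
tray [[ 0.64739635 -0.30741907  0.031     ]
 [ 0.62655966 -0.50214207  0.031     ]
 [ 0.36296991 -0.47125826  0.031     ]
 [ 0.38406608 -0.27261451  0.031     ]] [ 0.505248   -0.38835848  0.031     ]
0.19583466057526203 0.2653928494210608 0.1997608233677437 0.2656203813960576 trayx yaw -7.5291858734834225
trayx yaw -6.6826608849689695
tin [[0.69661024 0.24696503 0.085     ]]
offcut [[ 0.69946908 -0.24698438  0.04      ]
 [ 0.73799211 -0.36448943  0.04      ]
 [ 0.68585025 -0.37987545  0.04      ]
 [ 0.65030517 -0.26148139  0.04      ]]
wrench [[ 8.49626622e-01 -3.44843128e-02  5.00000000e-03]
 [ 6.76712786e-01  2.88706187e-04  5.00000000e-03]]
```

```bash
cat >> h.py <<'E'
SY=3.8; SO=np.array([0.551,0.0]); 
_c,_s=np.cos(np.radians(SY)),np.sin(np.radians(SY))
def st(x,y,z): return [SO[0]+_c*x-_s*y, SO[1]+_s*x+_c*y, z]
OR=[180,0,SY-180]
def stat(l=""):
    o=robot.observe();print(l,"t%.1f"%o["time"],np.round(o["tool_pos"],4),np.round(o["tcp_rot"],1),"F",np.round(o["ft_force"],1),"w%.4f"%o["gripper_width"]);return o
E
python3 - <<'E'
from h import *
print(robot.tip_reach)
p=robot.observe()["tool_pos"]
robot.line_to([p[0],p[1],.42],vel=.3)
robot.set_gripper(0.0)
robot.move_pose(st(.065,0,.40),OR); stat("above")
robot.line_to(st(.065,0,.285),vel=.2); stat("down")
for x,z in((.02,.285),(-.03,.283),(-.075,.275),(-.105,.262),(-.12,.25)):
    robot.line_to(st(x,0,z),vel=.1); stat(f"{x}")
robot.pause(.6)
snap("b",{"top":(100,90,440,280),"side":(180,110,350,380)})
E
```

```text
0.0726
above t3.8 [0.6158 0.0051 0.4001] [ 180.     0.  -176.2] F [-0.2 -0.4  0.2] w0.0004
down t4.6 [0.6162 0.0045 0.2865] [-1.800e+02  1.000e-01 -1.762e+02] F [ 0.1 -0.2  0.5] w-0.0001
0.02 t5.2 [0.5719 0.0012 0.2865] [-180.     0.2 -176.2] F [ 3.7 -0.9  2. ] w0.0001
-0.03 t5.8 [ 0.5215 -0.0019  0.2832] [ 180.     0.  -176.2] F [1.6 0.8 2.9] w-0.0004
-0.075 t6.4 [ 0.4765 -0.0051  0.275 ] [-180.     0.  -176.2] F [ 0.5 -1.1 -0.1] w0.0000
-0.105 t6.9 [ 0.4467 -0.0071  0.2623] [-180.     0.  -176.2] F [0.2 0.1 1. ] w0.0003
-0.12 t7.2 [ 0.4317 -0.008   0.2502] [-180.     0.  -176.2] F [ 0.9 -0.3  1. ] w-0.0001
top (100, 90, 440, 280) 2.3529411764705883
side (180, 110, 350, 380) 2.2222222222222223
```

View pics/side_b.png

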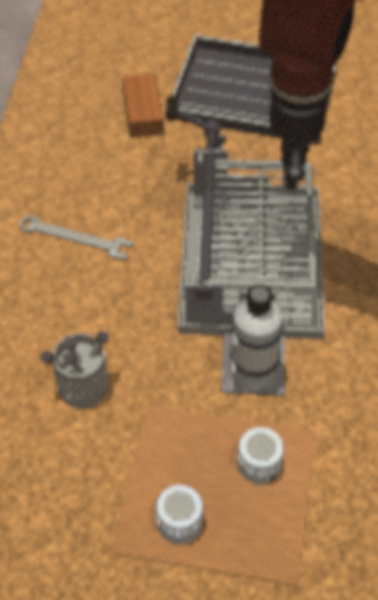

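View pics/top_b.png

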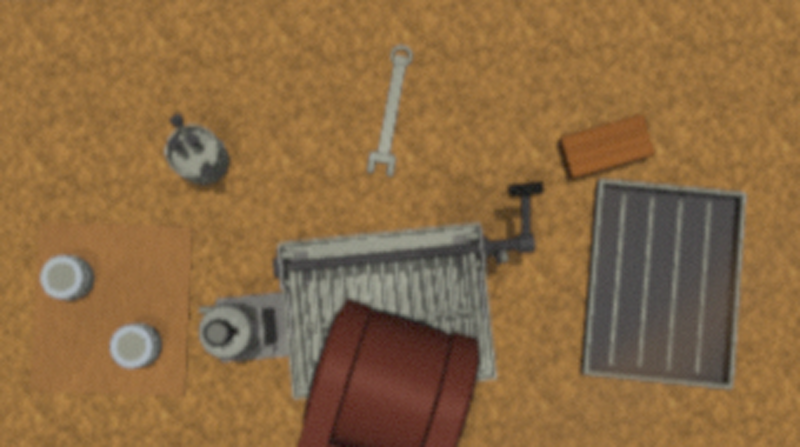

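```bash
cat >> h.py <<'E'
def blobs(tag,box=(95,150,205,275)):
    im=robot.grab_frame("top"); cv2.imwrite(f"pics/raw_top_{tag}.png",im); x0,y0,x1,y1=box
    h=cv2.cvtColor(im,cv2.COLOR_BGR2HSV)[y0:y1,x0:x1]; m=((h[...,1]<60)&(h[...,2]>90)).astype(np.uint8)
    n,l,s,c=cv2.connectedComponentsWithStats(m)
    return [(c[i]+[x0,y0],s[i,4]) for i in range(1,n) if s[i,4]>60]
H=.080
def pick(x,y,zb,orr=OR,zs=.36):
    robot.set_gripper(.085)
    robot.move_pose([x,y,max(zb+.16,.20)],orr)
    robot.line_to([x,y,zb+H],vel=.15); stat("at")
    robot.set_gripper(0.03); o=stat("grip")
    robot.line_to([x,y,zs],vel=.25); return stat("up")
def place(x,y,zb,orr=OR,zs=.36):
    robot.move_pose([x,y,zs],orr)
    robot.line_to([x,y,zb+H+.03],vel=.25)
    print(robot.line_to([x,y,zb+H+.001],vel=.06,guard=8)); stat("set")
    robot.set_gripper(.085)
    robot.line_to([x,y,zs],vel=.25); stat("rel")
E
python3 - <<'E'
from h import *
p=robot.observe()["tool_pos"]; robot.line_to([p[0],p[1],.36],vel=.3)
print(blobs("c"))
pick(.4396,.343,.003)
place(*st(-.08,-.05,.1025))
print(blobs("d"))
snap("d",{"top":(100,90,440,280),"side":(180,110,350,380)})
E
```

```text
[(array([182.02586207, 156.86637931]), np.int32(232)), (array([127.18867925, 207.33647799]), np.int32(318)), (array([195.14364641, 229.27071823]), np.int32(362)), (array([156.58598726, 236.6910828 ]), np.int32(314))]
at t11.7 [0.4403 0.3432 0.0841] [ 1.800e+02  1.000e-01 -1.762e+02] F [0.2 0.4 0.4] w0.0848
grip t12.0 [0.4405 0.3435 0.0845] [ 1.799e+02  1.000e-01 -1.762e+02] F [-0.8  0.5  6.4] w0.0591
up t13.3 [0.4392 0.3428 0.3585] [-1.800e+02 -1.000e-01 -1.762e+02] F [-0.2  0.1 -3.7] w0.0590
True
set t16.0 [ 0.4743 -0.0552  0.1839] [ 180.    -0.  -176.2] F [-2.6 -0.6  7.2] w0.0588
rel t17.2 [ 0.4743 -0.0551  0.3587] [ 179.9   -0.2 -176.2] F [-0.3 -0.1  0.6] w0.0852
[(array([182.06382979, 156.88085106]), np.int32(235)), (array([127.16666667, 207.29559748]), np.int32(318)), (array([195.12396694, 229.19834711]), np.int32(363))]
top (100, 90, 440, 280) 2.3529411764705883
side (180, 110, 350, 380) 2.2222222222222223
```

View pics/side_d.png

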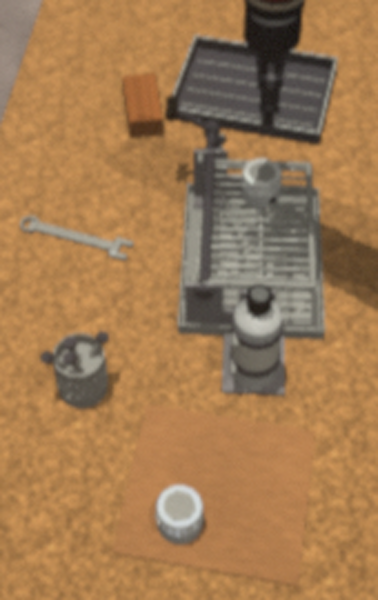

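Run:
```python
from h import *
pick(.535,.4386,.003)
place(*st(-.08,.05,.1025))
robot.set_gripper(0.0)
robot.move_pose([.4612,.199,.36],OR)
robot.line_to(st(-.075,.30,.36),vel=.3)
snap("e",{"top":(100,90,440,280),"side":(180,110,350,380)})
```

```text
at t20.4 [0.5357 0.4389 0.0843] [ 1.800e+02  1.000e-01 -1.762e+02] F [-0.8  0.1 -0.1] w0.0849
grip t20.8 [0.5358 0.4391 0.0847] [ 1.799e+02  1.000e-01 -1.762e+02] F [-1.   0.5  6.2] w0.0589
up t22.0 [0.5347 0.4385 0.3585] [-1.799e+02 -1.000e-01 -1.762e+02] F [-0.5  0.3 -2.2] w0.0590
True
set t24.8 [0.4677 0.0446 0.1841] [ 180.    -0.  -176.2] F [-1.3 -0.7  7.4] w0.0591
rel t26.0 [0.4677 0.0446 0.3588] [ 180.    -0.2 -176.2] F [-0.5  0.6 -0.2] w0.0851
top (100, 90, 440, 280) 2.3529411764705883
side (180, 110, 350, 380) 2.2222222222222223
```

View pics/side_e.png

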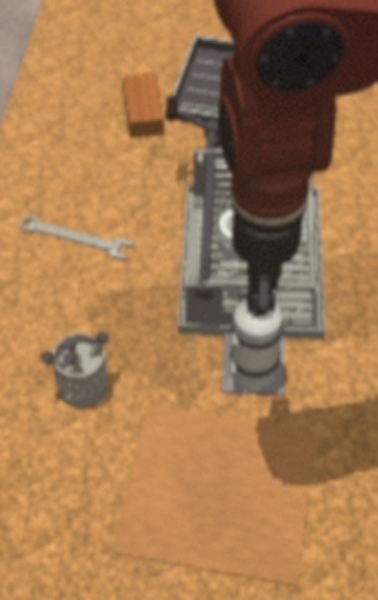

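View pics/top_e.png

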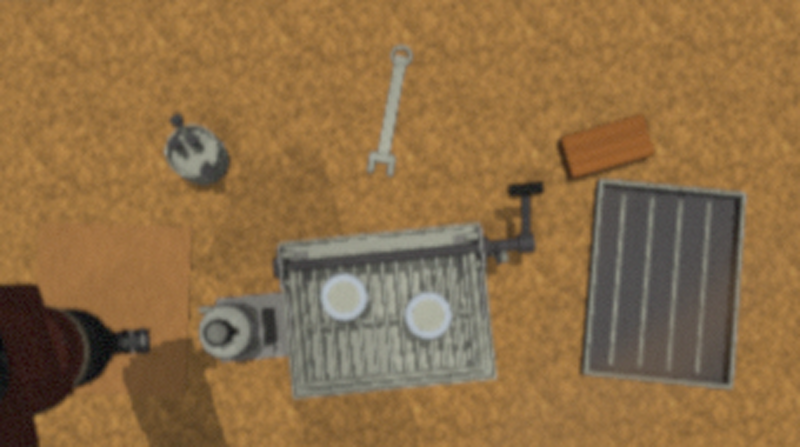

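Run:
```python
from h import *
p=px2w("top",[(100+344/2.35294,90+296/2.35294),(100+428/2.35294,90+315/2.35294)],.1525)
d=(p[:,:2]-SO); print(p, "stand",np.c_[d@[_c,_s],d@[-_s,_c]])
robot.line_to([.461,.199,.30],vel=.25); stat("over")
print(robot.line_to([.461,.199,.2545],vel=.04,guard=12)); stat("press")
robot.pause(.6);stat("hold")
im=robot.grab_frame("side");cv2.imwrite("pics/press.png",cv2.resize(im[150:300,230:350],None,fx=4,fy=4,interpolation=2))
robot.pause(.5);stat("hold")
robot.line_to([.461,.199,.36],vel=.2)
robot.move_pose(st(-.08,.33,.36),OR)
robot.pause(.2)
snap("f",{"top":(100,90,440,280),"side":(180,110,350,380)})
```

```text
Traceback (most recent call last):
NameError: name '_c' is not defined
```

```bash
sed -i 's/_c\b/CC/g;s/_s\b/SS/g' h.py
python3 - <<'E'
from h import *
p=px2w("top",[(100+344/2.35294,90+296/2.35294),(100+428/2.35294,90+315/2.35294)],.1525)
d=(p[:,:2]-SO); print(p, "stand",np.c_[d@[CC,SS],d@[-SS,CC]])
robot.line_to([.461,.199,.30],vel=.25); stat("over")
print(robot.line_to([.461,.199,.2545],vel=.04,guard=12)); stat("press")
robot.pause(.6);stat("hold")
im=robot.grab_frame("side");cv2.imwrite("pics/press.png",cv2.resize(im[150:300,230:350],None,fx=4,fy=4,interpolation=2))
robot.pause(.5);stat("hold")
robot.line_to([.461,.199,.36],vel=.2)
robot.move_pose(st(-.08,.33,.36),OR)
robot.pause(.2)
snap("f",{"top":(100,90,440,280),"side":(180,110,350,380)})
E
```

```text
[[ 0.49854951  0.04806412  0.1525    ]
 [ 0.47227552 -0.05580555  0.1525    ]] stand [[-0.04914978  0.05143455]
 [-0.08224985 -0.05046549]]
over t28.6 [0.4612 0.1986 0.3008] [ 1.800e+02  1.000e-01 -1.763e+02] F [ 0.6  0.5 -0. ] w0.0002
True
press t29.5 [0.4609 0.199  0.2597] [ 180.     0.  -176.2] F [-2.1 -0.9  6.1] w-0.0000
hold t30.1 [0.4609 0.199  0.2596] [ 180.     0.  -176.2] F [-1.7 -1.   6.8] w0.0003
hold t30.7 [0.4608 0.199  0.2596] [ 180.     0.  -176.2] F [-1.8 -0.2  7.3] w-0.0000
top (100, 90, 440, 280) 2.3529411764705883
side (180, 110, 350, 380) 2.2222222222222223
```

View pics/press.png

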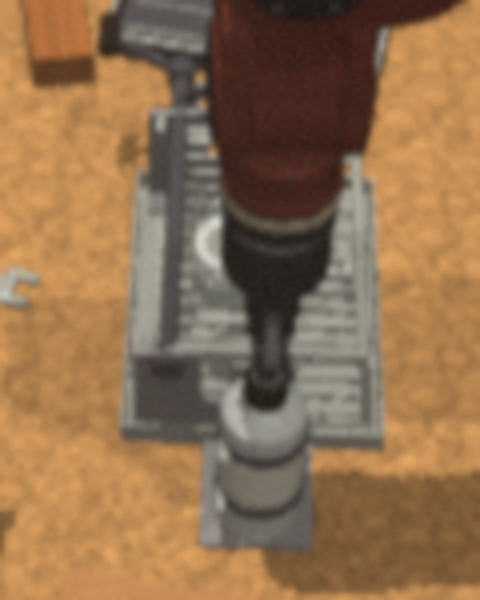

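View pics/top_f.png

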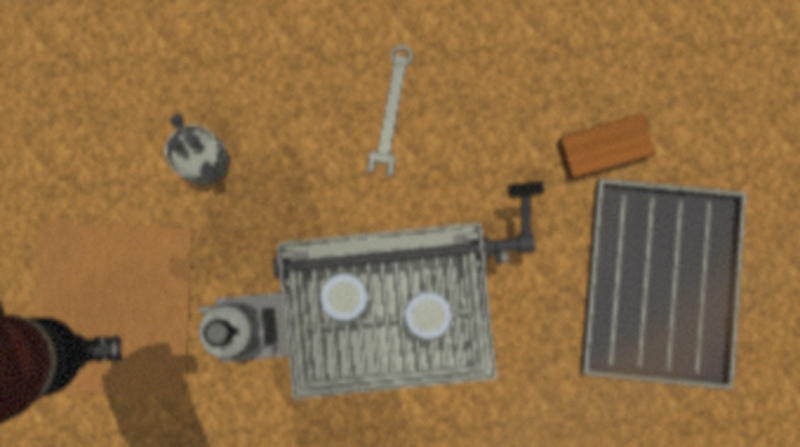

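Run:
```python
from h import *
r=np.radians(-7.1)
def tr(x,y): return (.5052+x*np.cos(r)-y*np.sin(r), -.3884+x*np.sin(r)+y*np.cos(r))
print(blobs("g",(215,195,312,262)) and "")
pick(.4726,-.0555,.1025)
place(*tr(-.06,0),.004)
robot.set_gripper(.085)
snap("g",{"top":(100,90,440,280),"side":(180,110,350,380)})
```

```text
at t35.2 [ 0.473  -0.0553  0.1833] [-180.     0.  -176.2] F [1.1 0.5 0.2] w0.0850
grip t35.6 [ 0.4732 -0.0557  0.184 ] [-1.800e+02  1.000e-01 -1.762e+02] F [-1.6  0.3  5.3] w0.0589
up t36.4 [ 0.4724 -0.0554  0.3587] [ 1.800e+02 -1.000e-01 -1.762e+02] F [ 0.3 -0.4 -3.4] w0.0587
True
set t39.3 [ 0.4453 -0.3805  0.0855] [ 179.9   -0.  -176.2] F [-0.3  1.4  6.1] w0.0590
rel t40.9 [ 0.4454 -0.3808  0.3587] [ 1.798e+02 -1.000e-01 -1.762e+02] F [-0.5  0.5 -0.4] w0.0850
top (100, 90, 440, 280) 2.3529411764705883
side (180, 110, 350, 380) 2.2222222222222223
```

View pics/side_g.png

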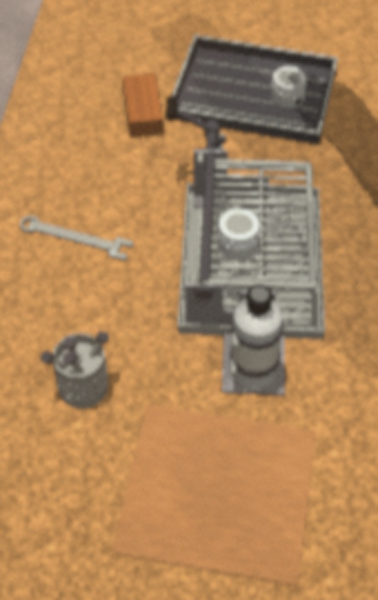

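View pics/top_g.png

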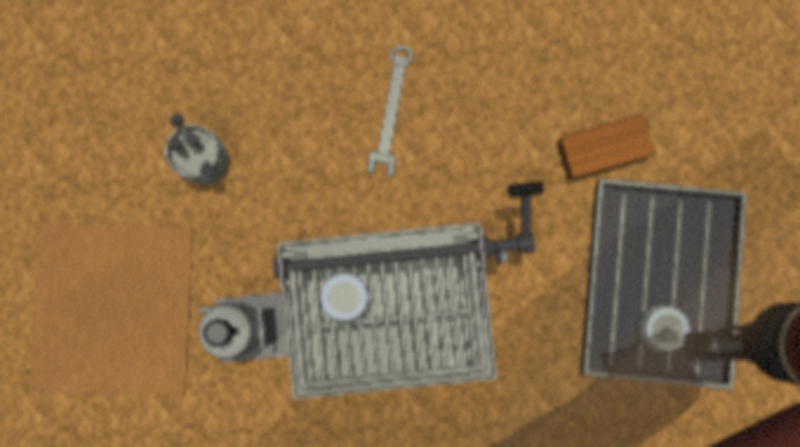

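Run:
```python
from h import *
r=np.radians(-7.1)
def tr(x,y): return (.5052+x*np.cos(r)-y*np.sin(r), -.3884+x*np.sin(r)+y*np.cos(r))
ps=px2w("side",[(180+240/2.2222,110+224/2.2222)],.1525)[0];pt=np.array([.4985,.0481]);print(ps)
x,y=(ps[:2]+pt)/2
pick(x,y,.1025)
place(*tr(.06,0),.004)
robot.move_pose([.42,-.2,.40],OR)
snap("i",{"top":(100,90,440,280),"side":(180,110,350,380)})
```

```text
[0.49533941 0.04955029 0.1525    ]
at t43.8 [0.4973 0.0485 0.1833] [-180.     0.  -176.2] F [ 0.1 -0.3  0.1] w0.0850
grip t44.1 [0.4977 0.0487 0.1841] [-1.800e+02  1.000e-01 -1.762e+02] F [-1.  -0.6  5.4] w0.0591
up t45.0 [0.4967 0.0489 0.3586] [ 1.800e+02 -1.000e-01 -1.762e+02] F [-0.   0.4 -1.6] w0.0589
True
set t48.2 [ 0.5643 -0.3953  0.0855] [ 1.799e+02 -1.000e-01 -1.762e+02] F [-0.2  1.5  5.3] w0.0589
rel t49.9 [ 0.5646 -0.3957  0.3588] [ 1.798e+02 -1.000e-01 -1.762e+02] F [ 0.1 -0.2 -0.3] w0.0848
top (100, 90, 440, 280) 2.3529411764705883
side (180, 110, 350, 380) 2.2222222222222223
```

View pics/side_i.png

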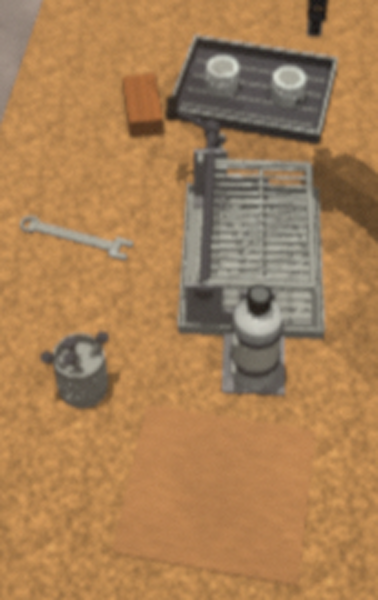

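View pics/top_i.png

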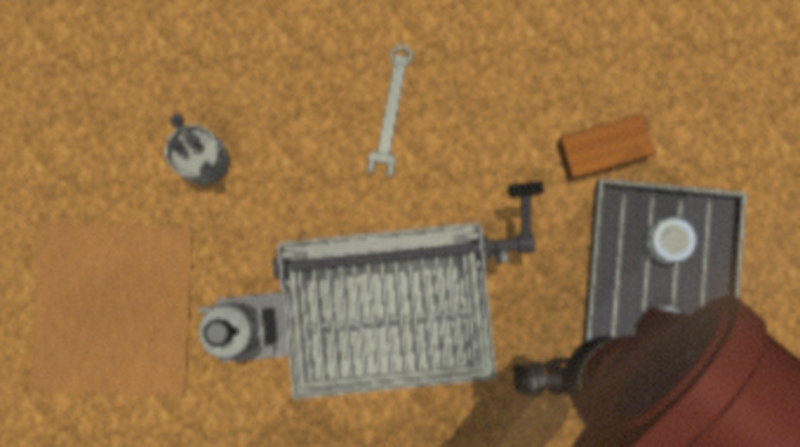

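Run:
```python
from h import *
o=robot.observe();print(o["q"])
p=np.array([.6,0,.3]);q0=np.array(robot.ik(p,[180,0,180]));print(q0)
for L in np.arange(.1,.4,.03):
    w=p+[0,0,L]; R=Rn.from_euler('xyz',[180,10,180],degrees=True); 
    q=robot.ik(w+R.apply([0,0,-0])+R.as_matrix()[:,2]*L,[180,10,180])
    print(round(L,2),None if q is None else np.round(np.array(q)-q0,2))
print(np.round(robot.ik(st(.073,-.19,.138),OR),1))
```

```text
[-4.16770133e+01 -1.45627822e+01 -3.93654340e+00  1.00681861e+02
 -2.41391660e-03 -4.54449004e+01]
[-12.47420171   5.91769272   5.11634135  89.19864862   0.
 -12.47420171]
0.1 [ -0.5   -8.01  -8.59 -10.33   2.23  -0.31]
0.13 [ -0.38  -7.1   -7.65 -10.3    2.21  -0.19]
0.16 [ -0.26  -6.19  -6.7  -10.27   2.19  -0.08]
0.19 [ -0.15  -5.28  -5.74 -10.22   2.18   0.03]
0.22 [ -0.04  -4.37  -4.77 -10.17   2.16   0.14]
0.25 [  0.07  -3.46  -3.79 -10.1    2.14   0.25]
0.28 [  0.18  -2.55  -2.8  -10.03   2.12   0.36]
0.31 [ 0.28 -1.63 -1.8  -9.95  2.1   0.46]
0.34 [ 0.39 -0.71 -0.79 -9.86  2.08  0.57]
0.37 [ 0.49  0.21  0.23 -9.76  2.07  0.67]
0.4 [ 0.59  1.13  1.26 -9.65  2.05  0.77]
[-27.5  18.7   2.7  74.    0.  -31.3]
```

Run:
```python
from h import *
robot.set_gripper(0.0)
robot.move_pose(st(.071,-.19,.36),OR)
robot.line_to(st(.071,-.19,.24),vel=.2);stat("above")
for z in(.22,.20,.18,.16,.145,.135):
    print(robot.line_to(st(.073,-.19,z),vel=.08,guard=35));stat(str(z))
robot.pause(.4)
robot.line_to(st(.075,-.19,.36),vel=.25)
robot.move_pose([.40,-.2,.40],OR)
robot.goto_joints([60,-14,-4,100,0,45]);robot.pause(.3);stat()
snap("j",{"top":(100,90,440,280),"side":(180,110,350,380)})
```

```text
above t53.3 [ 0.6345 -0.1854  0.2422] [-1.799e+02  1.000e-01 -1.762e+02] F [-0.1 -0.4  0.7] w-0.0000
False
0.22 t53.7 [ 0.6395 -0.1855  0.2237] [-179.8    0.5 -176.2] F [ 7.3  0.4 15.9] w0.0000
False
0.2 t54.1 [ 0.6389 -0.1853  0.2025] [-179.8    0.4 -176.2] F [ 7.4 -0.5  9.7] w-0.0000
False
0.18 t54.5 [ 0.6369 -0.1849  0.1804] [-1.800e+02  1.000e-01 -1.762e+02] F [2.3 0.  4.7] w-0.0000
False
0.16 t54.9 [ 0.6359 -0.1846  0.1594] [ 1.800e+02 -1.000e-01 -1.762e+02] F [-0.2  0.6  0.7] w-0.0004
False
0.145 t55.3 [ 0.6359 -0.1845  0.144 ] [ 1.799e+02 -1.000e-01 -1.762e+02] F [0.9 0.4 0. ] w-0.0002
False
0.135 t55.5 [ 0.636  -0.1845  0.1341] [ 1.800e+02 -1.000e-01 -1.762e+02] F [ 0.1  0.2 -0.4] w-0.0001
 t60.8 [0.1144 0.4568 0.3944] [ 180.   -0. -165.] F [-0.3  0.4  1. ] w0.0001
top (100, 90, 440, 280) 2.3529411764705883
side (180, 110, 350, 380) 2.2222222222222223
```

View pics/side_j.png

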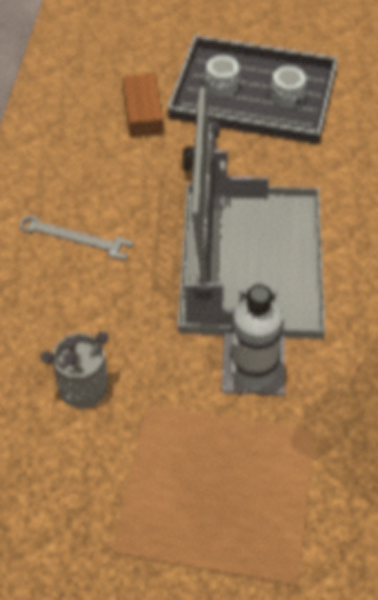

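View pics/top_j.png

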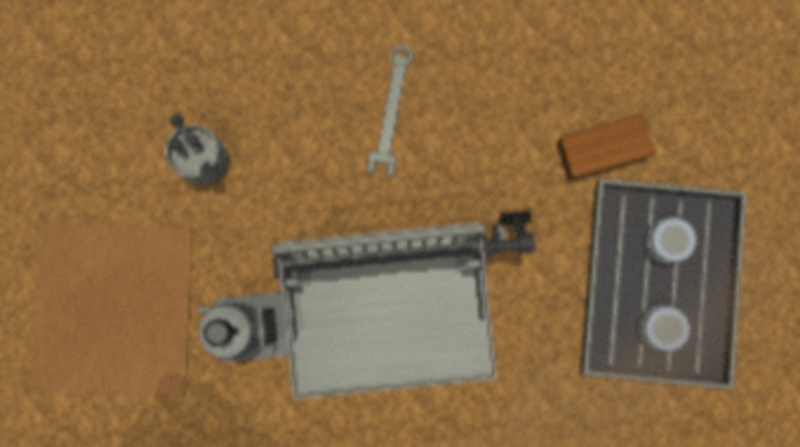

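```bash
python3 -c "
from plant import robot
robot.job_done();o=robot.observe();print(o['time'],o['ft_force'])"
```

```text
the job is handed in; nothing more can be done
the job is handed in; nothing more can be done
```

The wash is done and the job is handed in, at about 61 s on the robot's clock. No verdict was reported.

- **Shelf down:** I pushed it over from behind and it snapped level.
- **Pistons on the shelf:** two pistons were present. I stood both on it crown up.
- **Spray:** the cap was held down about 1.1 s at 6–7 N, at a height that matches the full 7 mm of travel, and then released. I judged this from force and height, because the cap joint can't be read.
- **Tray and shelf up:** I moved both pistons to the drain tray and swung the empty shelf up by its lever.

One piston was found about 30 mm from where I had put it, after I let go of it on the shelf and before the spray. It was still upright and on the shelf, so I measured it again before picking it up.

The last pictures show:
- Both pistons are upright and well inside the tray.
- The shelf edge is at its starting pixels, so it is at its upper stop.
- The cap looks risen.
- The tin, wrench and block are where they were.
- The arm is parked clear of everything.

No check failed. The two cameras differed by 3–7 mm on piston positions, so I used the average for the grasps measured in both views; all of them held.

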